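# Pin the crank on a bench gauge

### The job

The crank of the bench gauge has slid out along its square shaft. Push it gently home until it butts on the shoulder of the shaft, take the linch pin (the one with the sprung ring) from the pin block and push it down through crank and shaft until its collar sits on the hub, ring on the casing side, then flip the ring over the front of the hub so that it snaps round under the pin's end. Do not force anything, and leave the two plug gauges and the other things where they are.

Things in the scene. Friction and masses are not known exactly. Their poses are not given: they have to be found in the camera images.
- gauge: White bench gauge, fixed. Origin on the table under the shaft axis, in the plane of the casing's front face; -x points out of the front along the shaft, z up. Casing 125 mm high, 270 deep, its front from 270 mm on the -y side to 130 mm on the +y side; C-arm and dial, up to 335 mm high, stand 110 mm and more behind the front. Pressing on it with over 35 N, or with the pin with over 50 N, spoils it.
- bearing (a point): Centre of the flange, 8 mm proud of the casing, where the level drive shaft comes out, 100 mm above the table. The shaft is self-locking; how far it stands out differs by up to 16 mm and is not given. The crank slides on its 20 mm square end with about 4 N of friction and starts 6 to 24 mm out; it is home when it butts hard on the shaft's shoulder, which must be felt.
- hub_hole (a point): Moves with the crank: mouth of the 11 mm vertical hole in the flat top of the dark square hub (28 x 28 mm, 70 long; top 114 mm above the table). Axes as the gauge's; the hub's free end is 12 mm away along -x. The shaft's own 11 mm hole is in line only with the crank home to about 1.5 mm. Home, it is 72 to 88 mm from the casing. The crank arm hangs down, its grip (axis 35 mm up) under the hub.
- hub_nose (a point): Moves with the crank: centre of the hub's free end face, 100 mm above the table, where to push (along the gauge's +x). The bore is open there (20 mm square, walls 4 mm) and the shaft's end lies 3 mm or more inside: push across the top wall.
- pin: Steel linch pin with a sprung ring, about 0.11 kg, upright in one of the block's three holes. Origin at the underside of its collar (18 mm wide, 4 thick), z up along the pin. Shank below: 9 mm thick, 38 long, the last 7 mm tapered to 5.2. Put it in the hub with its -x (the side of the open ring) to the casing: pin x along the gauge's -x, to about 0.2 rad.
- pin_head (a point): Where to grip the linch pin: on its axis, 26 mm above the collar's underside. Head 12 mm thick along x, 18 mm along y, from 4 to 38 mm above the collar's underside. Fingers on its two x faces, one of them down through the open ring, stay clear of the ring (opened to 45 mm at most). Axes as the pin's.
- pin_nose (a point): Tip of the pin's nose, 64 mm below the grip point.
- ring (a joint): Angle of the ring about the pin's +y: 0 open, leaning to -x, 35 degrees above level; 0.96 straight up; 2.53 level on the +x side; 4.10 shut, hanging straight down round the hub and under the pin's end. Over-centre spring: up to 2.67 it pulls back to open (at most 0.15 N m, 3 N at the sleeve), beyond that it snaps shut by itself when let go.
- ring_far (a point): Centre of the black grip sleeve (9 mm thick, 18 long along the pin's y) on the ring's far side. The ring is round, 55 mm wide, wire 4.4 mm, hinged on the pin's axis about y, 8 mm above the collar's underside; the sleeve runs on an arc of 54 mm radius about the hinge. Pinch it across and lead it up over the head and down in front of the hub's free end, without straining the pin.
- pin_block: Grey plastic block, fixed, 185 mm (x) by 50 mm by 50 mm high, origin centre of its underside; three holes along x at -60, 0 and 60 mm hold the linch pin and the two plug gauges, in any order.
- plug_a: Bystander: plug gauge with a 15 mm round steel handle 58 mm high, no ring, standing in the block; origin at the block's top.
- plug_b: Bystander: plug gauge with a 20 mm round handle 58 mm high, no ring, standing in the block; origin at the block's top.
- caliper: Bystander: digital caliper lying flat, about 200 mm long.
- loupe: Bystander: black inspection loupe, 42 mm across and 42 high.
- bottle: Bystander: white bottle, 60 mm across and 150 high.
- driver: Bystander: screwdriver lying down, 170 mm long.
- try_square: Bystander: steel try square lying flat, 110 mm long.
Things that resemble listed ones, but are neither listed nor needed, are in the scene too. Of the things like the pin, leave any that is purple; of the rest the smaller one is meant.

How it is judged (in metres and radians):
On the way:
1. the linch pin is pushed down through crank and shaft, its collar on the hub (horizontal distance between pin_head and hub_hole below 0.006 m and z of pin_head in the frame of hub_hole below 0.029 m and angle between pin_head's own z axis and vertical below 0.15 rad), for 0.2 s.
At the end, for the whole second after the job is handed in: The linch pin stands upright (within 0.15 rad) through crank and shaft, its axis within 6 mm of the hub's hole and its collar within 3 mm of the hub, and the ring has snapped shut round the hub under the pin's end (ring joint above 3.85 rad), at rest (all of step 1 and value of joint ring above 3.85 rad and velocity of joint ring below 0.3 rad/s); the robot touches nothing.
It fails at once if the pin or its ring is forced against the gauge with more than 50 N (contact force between pin and gauge above 50 N).
It fails at once if the robot presses on the gauge or its crank with more than 35 N (contact force between any of the fingers, the arm and gauge above 35 N).
It fails at once if a plug gauge is moved or pulled out (distance of any of plug_a, plug_b from where it was at the start of the episode above 0.015 m).
It fails at once if a bystander is disturbed (distance of any of caliper, loupe, bottle, driver, try_square from where it was at the start of the episode above 0.03 m).
It also fails if it takes over 72 s, if anything falls off the work surface, if the arm or the gripper's body presses on something with over 40 N, if the wrist force passes 120 N, or if a joint passes its speed limit or range.

### The arm

A 6-joint arm with a two-finger parallel gripper is mounted at the origin on the work surface. World frame = base frame: x ahead of the robot, y to its left, z up, the work surface at z = 0. Lengths are in m, angles in degrees, forces in N, time in s.
With the tool pointing down it reaches from about 0.325 to 0.775 m from the base axis. Payload 5.5 kg.
Tool frame: the origin (TCP) lies where the fingers leave the gripper's body, on its centre line; the fingertips stand 73 mm ahead of it and the grasp point (between the pads) lies 54 mm ahead of it; y points along the fingers, x is the direction in which the jaws open and shut, and the axes are right-handed (so a half turn about y gives the same grasp; the last joint's range is limited). The gripper opens to 85 mm and grips with 20 to 120 N. Pads are 22 mm wide; open, the fingers measure 114 mm over their backs; the gripper's body (76 mm by 85 mm) begins 54 mm behind the grasp point. The pads swing forward as they close: fully open they stand 13 mm farther back than shut.
Start: joints at [-74.811, 5.22, 70.514, -0, 104.267, -3.249], TCP at [0.19, -0.569, 0.304] pointing down, gripper open.
Joint ranges: [-164.24, 164.24], [-49.07, 125.15], [9.68, 141.18], [-86.29, 266.29], [3.28, 154.24], [-151.56, 151.56]. Speed limits (degrees/s): [147.25, 147.25, 172.46, 180, 180, 180].

### API

Orientations are given as [roll, pitch, yaw] about the fixed x, y, z axes, in that order (R = Rz(yaw) Ry(pitch) Rx(roll)).
In Python, from cell import arm gives the robot as it stands.
- The arm moves only by the tool arm_command, never from a script. Its argument "increments" is a list that holds one entry, the list of rows, each a list of 5 numbers: the finger opening in m, from 0 to 0.0854, then the shift along the tool's x, y, z in m, then the turn about the tool's y in rad. In form: [[[jaw, x, y, z, yaw], ...]]. A call has 1 to 5 rows; each row is the pose to reach, as a shift and turn from the pose commanded when the call began, along the tool's axes at that moment; what a row does not reach only later rows make up. A row lasts 1/12 s, in which the tool goes at most 41.7 mm and 7.16 degrees, less where a joint would pass 70% of its speed; a pose out of reach is approached as far as the arm can. A call with a gripper value outside its range is refused whole. The fingers move at their own pace and stop on an object; "squeeze" is the grip in N (left out, the last holds). Time passes only in rows, so rows that repeat a pose let the fingers close. It gives the time, the measured TCP pose, the force and the opening at its end, in the units of the state.
- arm.get_state(): the state, without advancing time (a new reading comes with each control period).
- arm.snapshot(name): name is "scene" or "top" or "wrist"; returns the picture (480x640x3 uint8, red, green, blue); there is no depth.
- arm.calibration(name): a dict with "intrinsics" (3x3 intrinsics, pixels), "extrinsics" (4x4, takes a point from camera to world coordinates); the wrist camera has in their place "mount" (4x4, takes a point from camera to tool coordinates, whose origin is the TCP and whose axes are the tool frame's). Camera axes: x right, y up, looking along -z (the intrinsics and any distortion apply to the point x, -y, -z); pixel columns grow to the right and rows downward; lengths in m; the calibration is good to about 2 mm. The wrist camera is an equidistant fisheye: a pixel r from the principal point sees the ray r / f radians off the axis. A picture is of the moment at which its call begins: read the wrist's pose just before it. calibration takes no time and is no camera call.
- arm.sign_off(): hands the job in, once; it reports no verdict.
The state is a dict: "t": time; "qpos": joint angles; "qvel": joint speeds; "tau": joint torques, N m; "eef_pos": TCP position; "eef_rot": TCP orientation; "ft_force": force on the tool from outside, world axes, zero at the start; "moment": the same for the moment, N m; "width": opening from 0.0 (shut) to 1.0 (fully open).
Only numpy, scipy, OpenCV 4.12 (cv2) and the standard library are available. Lean on these libraries where they do the work, as an engineer would, in place of code of your own. Each camera call takes 0.05 s, during which the arm holds its last target. There are 200 camera calls.

## Working session

There is one attempt and no reset: what is moved stays moved. The work goes in short steps, Python scripts to look and compute and a tool call to move; the robot and the scene stay as the last step left them, time stands still between calls to the robot, and variables do not carry over. Pictures are saved under pics/ and viewed, about 8 in all and at most 12, crops included, and the job is handed in when it is done.

Besides the shell and the picture viewer there is one more tool, called after "Emit:" as a command line: name --argument value ..., lists and objects as JSON in quotes. arm_command: Moves the arm, as the interface text tells. Its arguments: {"type":"object","properties":{"increments":{"type":"array"},"squeeze":{"type":"number"}},"required":["increments"]}

```bash
ls; mkdir -p pics; cat > h.py <<'E'
import numpy as np, cv2
from scipy.spatial.transform import Rotation as R
from cell import arm
def save(n,im): cv2.imwrite('pics/'+n+'.png',cv2.cvtColor(im,cv2.COLOR_RGB2BGR))
def cam(name):
    c=arm.calibration(name); K=np.array(c['intrinsics'])
    if 'extrinsics' in c: return K,np.array(c['extrinsics']),c
    s=arm.get_state(); T=np.eye(4); T[:3,:3]=R.from_euler('xyz',s['eef_rot'],degrees=True).as_matrix(); T[:3,3]=s['eef_pos']
    return K,T@np.array(c['mount']),c
def ray(name,u,v,KT=None):
    K,T,_=KT or cam(name)
    a=(u-K[0,2])/K[0,0]; b=(v-K[1,2])/K[1,1]
    if name=='wrist':
        r=np.hypot(a,b); d=np.array([a/r*np.sin(r),b/r*np.sin(r),np.cos(r)]) if r>1e-9 else np.array([0,0,1.])
    else: d=np.array([a,b,1.])
    d=T[:3,:3]@np.array([d[0],-d[1],-d[2]]); return T[:3,3],d/np.linalg.norm(d)
def onz(name,u,v,z,KT=None):
    o,d=ray(name,u,v,KT); return o+d*(z-o[2])/d[2]
def proj(name,p,KT=None):
    K,T,_=KT or cam(name); q=np.linalg.inv(T)@np.r_[p,1]; x,y,z=q[0],-q[1],-q[2]
    if name=='wrist':
        rr=np.hypot(x,y); th=np.arctan2(rr,z); x,y=x/rr*th,y/rr*th
    else: x,y=x/z,y/z
    return np.array([K[0,0]*x+K[0,2],K[1,1]*y+K[1,2]])
def tri(r1,r2):
    (o1,d1),(o2,d2)=r1,r2; A=np.stack([d1,-d2],1); s=np.linalg.lstsq(A,o2-o1,rcond=None)[0]
    p,q=o1+d1*s[0],o2+d2*s[1]; return (p+q)/2,np.linalg.norm(p-q)
E
python3 - <<'E'
from h import *
print(arm.get_state())
for n in ['scene','top','wrist']:
    im=arm.snapshot(n); save(n+'0',im); print(n,arm.calibration(n))
E
```

```text
pics
{'t': 0.0, 'qpos': array([-7.48100201e+01,  5.26436214e+00,  7.05818121e+01, -9.86793895e-04,
        1.04266062e+02, -3.24947536e+00]), 'qvel': array([-0.00676169,  0.03373535,  0.08608405,  0.11784519, -0.01894025,
        0.04572077]), 'tau': array([-1.85062381e-03, -4.58726299e+01, -4.18030357e+01, -9.70436599e-05,
        1.11829684e-02, -1.33001220e-05]), 'eef_pos': array([ 0.18973218, -0.56906963,  0.30273828]), 'eef_rot': array([-89.99459331,   0.11211042, -71.56078171]), 'ft_force': array([ 0.13705455,  0.05088716, -0.23801934]), 'moment': array([-0.04462134,  0.00531199,  0.02400582]), 'width': 0.9954929035234086}
scene {'intrinsics': array([[589.20673342,   0.        , 329.87549423],
       [  0.        , 589.20673342, 240.46073205],
       [  0.        ,   0.        ,   1.        ]]), 'extrinsics': array([[ 0.28379326, -0.62092379,  0.73069489,  1.29226753],
       [ 0.95880483,  0.17387051, -0.22463824, -0.25466993],
       [ 0.01243694,  0.76434461,  0.64468801,  0.75668547],
       [ 0.        ,  0.        ,  0.        ,  1.        ]])}
top {'intrinsics': array([[
[... 233 characters left out ...]
99953541,  0.02395592,  0.01884362, -0.02139656],
       [ 0.02007951,  0.05244212,  0.99842207,  0.97826583],
       [ 0.        ,  0.        ,  0.        ,  1.        ]])}
wrist {'intrinsics': array([[371.64829954,   0.        , 313.20838153],
       [  0.        , 371.64829954, 248.1785064 ],
       [  0.        ,   0.        ,   1.        ]]), 'mount': array([[ 9.99999580e-01,  7.18060350e-04, -5.69673128e-04,
         9.45144614e-05],
       [-7.36848204e-04,  2.60125892e-01, -9.65574429e-01,
        -7.10415591e-02],
       [-5.45153982e-04,  9.65574443e-01,  2.60126312e-01,
         6.54885283e-02],
       [ 0.00000000e+00,  0.00000000e+00,  0.00000000e+00,
         1.00000000e+00]])}
```

View pics/top0.png

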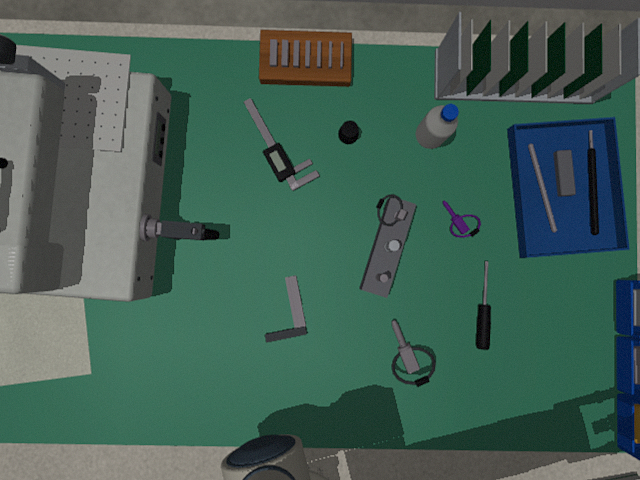

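View pics/scene0.png

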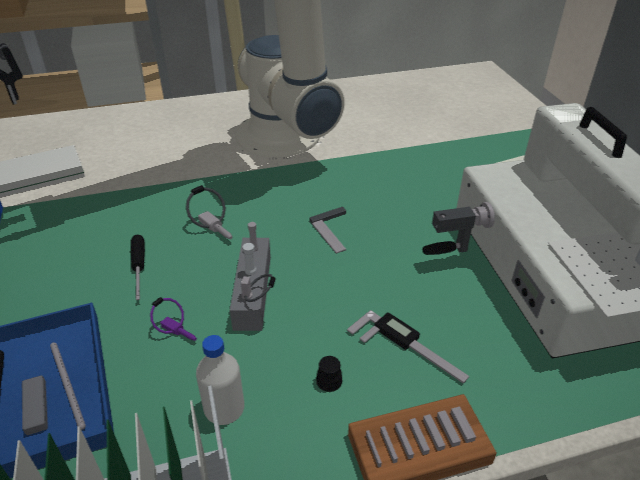

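Top view: gauge at left with the hub at about (180,230). Pin-like things: the one in the block with ring (390,207), a purple one lying at (460,222), and a bigger grey one lying at (408,360). The one standing in the block fits: it isn't purple and it's the smaller of the remaining two. I'll confirm it in an enlarged crop.

```bash
python3 - <<'E'
from h import *
t=cv2.imread('pics/top0.png'); s=cv2.imread('pics/scene0.png')
z=lambda im,x,y,w,h,f: cv2.resize(im[y:y+h,x:x+w],None,fx=f,fy=f,interpolation=cv2.INTER_CUBIC)
a=z(t,355,185,66,120,5)[:600]; b=z(t,130,205,110,50,4); c=z(s,225,215,60,65,5)
o=np.zeros((600,800,3),np.uint8); o[:600,:330]=a; o[:200,340:780]=b; o[210:535,340:640]=c
cv2.imwrite('pics/crop1.png',o)
E
```

```text
(no output)
```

View pics/crop1.png

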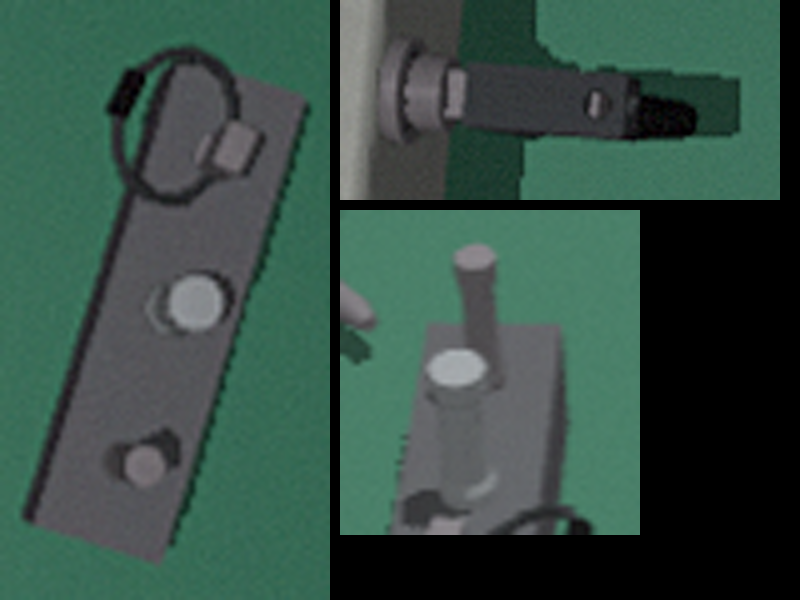

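The crop confirms it: the pin in the block is steel grey with an open ring, head top at top-view (402.4,214.4) and sleeve at (380,204). The plugs are at (394,245) and (384,278). The hub hole is at (194,231).

```bash
python3 - <<'E'
from h import *
T=lambda u,v,z: onz('top',u,v,z)
head=T(402.4,214.4,.088); sl=T(380,204,.089); hole=T(194.25,230.75,.114)
print('head',head,'sleeve',sl,np.linalg.norm(head-sl))
d=(head-sl)[:2]; print('pin x dir deg',np.degrees(np.arctan2(d[1],d[0])))
for n,p in dict(A=T(355+24/5,185+520/5,.05),B=T(355+163/5,185+563/5,.05),C=T(355+305/5,185+100/5,.05)).items(): print(n,p)
for u,v in [(195,303),(143,466)]: print('plug',T(355+u/5,185+v/5,.108))
print('hole',hole)
c=lambda u,v:(130+(u-340)/4,205+v/4)
for q in [(470,66),(626,77),(626,137),(462,130)]: print('hub corner',T(*c(*q),.114))
# hub mid line at far ends
s=arm.get_state();print(s['t'])
RR=R.from_euler('xyz',s['eef_rot'],degrees=True).as_matrix(); print(RR.round(3))
E
```

```text
head [ 0.5912098  -0.18448479  0.088     ] sleeve [ 0.60892502 -0.1434896   0.089     ] 0.04467029185293912
pin x dir deg -113.37057782347821
A [ 0.45366749 -0.11374345  0.05      ]
B [ 0.43883309 -0.16597811  0.05      ]
C [ 0.61378711 -0.21692146  0.05      ]
plug [ 0.53356565 -0.16678683  0.108     ]
plug [ 0.47597534 -0.14938097  0.108     ]
hole [0.55082124 0.18224638 0.114     ]
hub corner [0.56556141 0.23762361 0.114     ]
hub corner [0.5624373  0.17012817 0.114     ]
hub corner [0.53635841 0.16920264 0.114     ]
hub corner [0.5376943  0.23996543 0.114     ]
0.15
[[ 0.316 -0.     0.949]
 [-0.949  0.002  0.316]
 [-0.002 -1.     0.   ]]
```

Emit:
arm_command --increments '[[[0.0,-0.028,0,0.029,0.12],[0.0,-0.056,0,0.058,0.24],[0.0,-0.084,0,0.087,0.356],[0.0,-0.112,0,0.116,0.356],[0.0,-0.14,0,0.145,0.356]]]'

```text
t: 0.57
eef_pos: [0.2834, -0.3888, 0.3034]
eef_rot: [-90.0, 0.0, -92.0]
ft_force: [1.1, 0.9, 0.3]
width: 0.299
```

```bash
cat > g.py <<'E'
import sys; from h import *
x,y,z,yaw=map(float,sys.argv[1:5]); s=arm.get_state()   # grasp/TCP target; yaw of tool x
RR=R.from_euler('xyz',s['eef_rot'],degrees=True).as_matrix(); p=np.array(s['eef_pos'])
d=RR.T@(np.array([x,y,z])-p); cy=np.degrees(np.arctan2(RR[1,0],RR[0,0]))
print('t',s['t'],'pos',p.round(4),'yaw',round(cy,2),'shift',d.round(4),'turn',round(np.radians((cy-yaw+180)%360-180),4),'F',np.round(s['ft_force'],2),'w',round(s['width'],3),'q6',round(s['qpos'][5],1), 'tilt',RR[:,1].round(4))
E
python3 g.py .548 .125 .30 -92
```

```text
t 0.5667 pos [ 0.2834 -0.3888  0.3034] yaw -92.03 shift [-0.5229  0.0036  0.2463] turn -0.0005 F [1.05 0.9  0.33] w 0.299 q6 34.1 tilt [-2.e-04  6.e-04 -1.e+00]
```

Emit:
arm_command --increments '[[[0.0,-0.035,0,0.0165,0],[0.0,-0.07,0,0.033,0],[0.0,-0.105,0,0.0495,0],[0.0,-0.14,0,0.066,0],[0.0,-0.175,0,0.0825,0]]]'

```text
t: 0.98
eef_pos: [0.3718, -0.2166, 0.3038]
eef_rot: [-90.0, -0.0, -92.0]
ft_force: [1.1, -1.0, -0.3]
width: -0.001
```

Emit:
arm_command --increments '[[[0.0,-0.035,0,0.0165,0],[0.0,-0.07,0,0.033,0],[0.0,-0.105,0,0.0495,0],[0.0,-0.14,0,0.066,0],[0.0,-0.175,0,0.0825,0]]]'

```text
t: 1.4
eef_pos: [0.4603, -0.0444, 0.3038]
eef_rot: [-90.0, -0.0, -92.0]
ft_force: [1.1, -0.3, -0.6]
width: 0.002
```

Emit:
arm_command --increments '[[[0.0,-0.035,0,0.0165,0],[0.0,-0.07,0,0.033,0],[0.0,-0.105,0,0.0495,0],[0.0,-0.14,0,0.066,0],[0.0,-0.16,0,0.08,0]]]'

```text
t: 1.82
eef_pos: [0.5458, 0.1143, 0.3032]
eef_rot: [-90.0, 0.1, -91.8]
ft_force: [0.8, -0.3, 1.1]
width: 0.001
```

```bash
python3 - <<'E'
from h import *
KT=cam('wrist'); im=arm.snapshot('wrist'); save('w1',im)
np.savez('w1.npz',T=KT[1])
for p in [(.5494,.1697,.114),(.5508,.1822,.114),(.5516,.2388,.114)]: print(proj('wrist',p,KT))
E
python3 g.py .548 .125 .178 -92
```

```text
[237.19357357 239.60515303]
[220.6004246 238.3438934]
[151.29900729 240.05210542]
t 1.8667 pos [0.5472 0.1162 0.3021] yaw -91.69 shift [-0.0085  0.1241  0.0007] turn 0.0053 F [-3.33  1.11 -1.86] w 0.005 q6 100.2 tilt [-0.0012  0.0024 -1.    ]
```

View pics/w1.png

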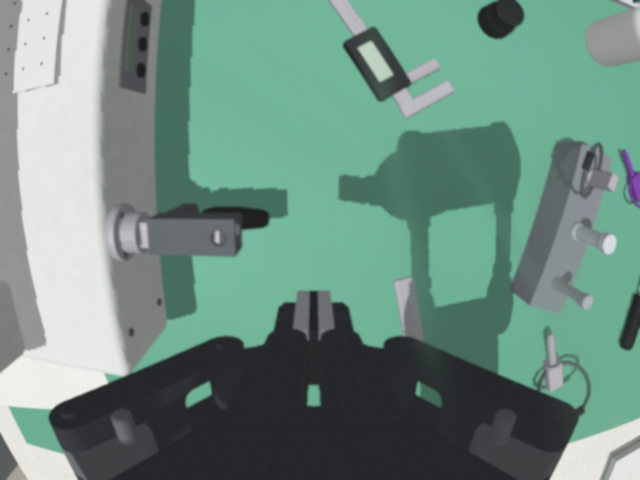

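Wrist view: the hub's free edge is at (238,236) and the hole at (218,237). Both are within about 3 px of the top-view prediction. Next I'll descend in front of the nose.

Emit:
arm_command --increments '[[[0.0,0,0.03,0.001,0],[0.0,0,0.06,0.001,0],[0.0,0,0.09,0.001,0],[0.0,-0.003,0.115,0.001,0],[0.0,-0.006,0.125,0.001,0]]]'

```text
t: 2.28
eef_pos: [0.5448, 0.1165, 0.1738]
eef_rot: [-90.4, -0.1, -92.0]
ft_force: [-1.9, -0.9, -0.9]
width: 0.001
```

Emit:
arm_command --increments '[[[0.0,-0.008,0,0,0],[0.0,-0.016,0,0,0],[0.0,-0.02,0,0,0]]]'

```text
t: 2.53
eef_pos: [0.548, 0.1381, 0.1813]
eef_rot: [-89.8, 0.1, -91.9]
ft_force: [0.3, 1.1, 0.3]
width: -0.003
```

```bash
python3 g.py .549 .150 .178 -92
```

```text
t 2.5333 pos [0.548  0.1381 0.1813] yaw -91.93 shift [-0.0119  0.0033  0.0006] turn 0.0013 F [0.27 1.07 0.28] w -0.003 q6 102.6 tilt [ 0.0033  0.0012 -1.    ]
```

Emit:
arm_command --increments '[[[0.0,-0.003,0.002,0,0],[0.0,-0.006,0.002,0,0],[0.0,-0.008,0.002,0,0],[0.0,-0.01,0.002,0,0],[0.0,-0.012,0.002,0,0]]]'

```text
t: 2.95
eef_pos: [0.5478, 0.1488, 0.1773]
eef_rot: [-90.0, 0.0, -92.0]
ft_force: [0.7, -0.6, 0.0]
width: -0.002
```

Emit:
arm_command --increments '[[[0.0,-0.001,0,0,0],[0.0,-0.002,0,0,0],[0.0,-0.003,0,0,0],[0.0,-0.004,0,0,0],[0.0,-0.005,0,0,0]]]'

```text
t: 3.37
eef_pos: [0.5478, 0.1537, 0.1768]
eef_rot: [-90.0, -0.0, -92.0]
ft_force: [-0.4, 0.5, -0.3]
width: 0.0
```

Emit:
arm_command --increments '[[[0.0,-0.001,0,0,0],[0.0,-0.002,0,0,0],[0.0,-0.003,0,0,0],[0.0,-0.004,0,0,0],[0.0,-0.005,0,0,0]]]'

```text
t: 3.78
eef_pos: [0.548, 0.1588, 0.1769]
eef_rot: [-90.0, -0.0, -92.0]
ft_force: [0.5, -2.0, -1.3]
width: 0.001
```

Emit:
arm_command --increments '[[[0.0,-0.001,0,0,0],[0.0,-0.002,0,0,0],[0.0,-0.003,0,0,0],[0.0,-0.004,0,0,0]]]'

```text
t: 4.12
eef_pos: [0.5482, 0.1623, 0.1768]
eef_rot: [-90.0, -0.1, -92.0]
ft_force: [0.5, -4.0, -0.1]
width: -0.0
```

Emit:
arm_command --increments '[[[0.0,-0.0005,0,0,0],[0.0,-0.001,0,0,0],[0.0,-0.0015,0,0,0]]]'

```text
t: 4.37
eef_pos: [0.5482, 0.1641, 0.1768]
eef_rot: [-90.0, -0.0, -92.0]
ft_force: [-0.1, -4.0, -1.6]
width: 0.001
```

Emit:
arm_command --increments '[[[0.0,-0.0005,0,0,0],[0.0,-0.001,0,0,0],[0.0,-0.0015,0,0,0]]]'

```text
t: 4.62
eef_pos: [0.5483, 0.1658, 0.1768]
eef_rot: [-90.0, -0.0, -92.0]
ft_force: [1.3, -3.5, -0.3]
width: -0.002
```

Emit:
arm_command --increments '[[[0.0,-0.0005,0,0,0],[0.0,-0.001,0,0,0],[0.0,-0.0015,0,0,0]]]'

```text
t: 4.87
eef_pos: [0.5483, 0.1673, 0.1769]
eef_rot: [-90.0, -0.0, -92.0]
ft_force: [0.8, -4.1, -0.8]
width: -0.002
```

```bash
python3 g.py .549 .150 .178 -92; python3 - <<'E'
from h import *
KT=cam('wrist'); im=arm.snapshot('wrist'); c=im[150:330,90:290]; save('w2',cv2.resize(c,None,fx=3,fy=3,interpolation=cv2.INTER_CUBIC)); np.save('w2T.npy',KT[1])
E
```

```text
t 4.8667 pos [0.5483 0.1673 0.1769] yaw -91.96 shift [ 0.0172 -0.0011  0.0012] turn 0.0007 F [ 0.82 -4.1  -0.81] w -0.002 q6 105.5 tilt [ 2.e-04 -0.e+00 -1.e+00]
```

View pics/w2.png

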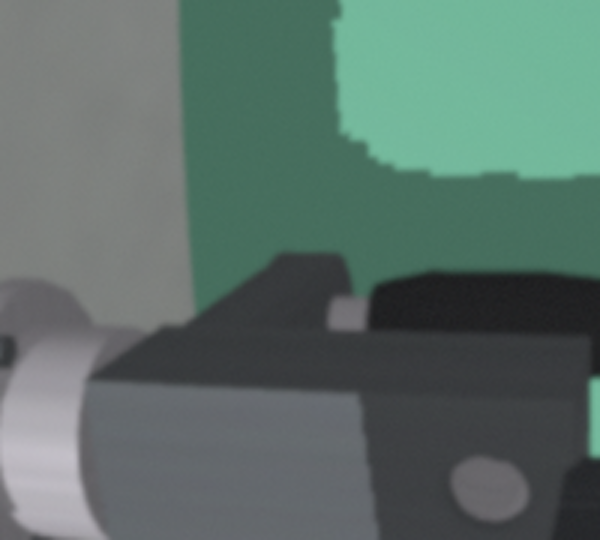

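Wrist crop: the hub hole (crop (490,490)) still shows solid shaft, so the crank isn't home yet. I'll keep pushing gently.

Emit:
arm_command --increments '[[[0.0,-0.0005,0,0,0],[0.0,-0.001,0,0,0],[0.0,-0.0015,0,0,0]]]'

```text
t: 5.17
eef_pos: [0.5483, 0.1687, 0.1769]
eef_rot: [-90.0, -0.0, -92.0]
ft_force: [0.9, -4.8, 0.2]
width: 0.002
```

Emit:
arm_command --increments '[[[0.0,-0.0005,0,0,0],[0.0,-0.001,0,0,0],[0.0,-0.0015,0,0,0]]]'

```text
t: 5.42
eef_pos: [0.5484, 0.1691, 0.1769]
eef_rot: [-90.0, -0.2, -92.0]
ft_force: [1.1, -10.8, 0.8]
width: 0.002
```

Emit:
arm_command --increments '[[[0.0,-0.0005,0,0,0],[0.0,-0.001,0,0,0],[0.0,-0.0015,0,0,0]]]'

```text
t: 5.67
eef_pos: [0.5485, 0.1694, 0.1768]
eef_rot: [-90.0, -0.3, -92.1]
ft_force: [0.5, -14.2, 1.1]
width: 0.001
```

Emit:
arm_command --increments '[[[0.0,-0.001,0,0,0],[0.0,-0.002,0,0,0],[0.0,-0.002,0,0,0]]]'

```text
t: 5.92
eef_pos: [0.5485, 0.1699, 0.1768]
eef_rot: [-90.1, -0.5, -92.1]
ft_force: [-1.3, -19.7, 2.2]
width: -0.001
```

Home: force rose to 20 N with only 0.4 mm of motion for 2 mm commanded. Backing off to look at the hole.

Emit:
arm_command --increments '[[[0.0,0.012,0,0,0],[0.0,0.03,-0.015,0,0],[0.0,0.03,-0.045,0,0],[0.0,0.03,-0.065,0,0],[0.0,0.03,-0.065,0,0]]]'

```text
t: 6.33
eef_pos: [0.5485, 0.1447, 0.248]
eef_rot: [-89.5, 0.3, -91.9]
ft_force: [-0.9, -0.1, 1.4]
width: 0.0
```

Emit:
arm_command --increments '[[[0.03,0,0,0,0],[0.04,0,0,0,0]]]'

```text
t: 6.5
eef_pos: [0.5472, 0.1443, 0.2413]
eef_rot: [-90.0, 0.1, -91.9]
ft_force: [0.3, 0.2, -0.3]
width: 0.271
```

```bash
python3 g.py .591 -.1845 .30 -113; python3 - <<'E'
from h import *
KT=cam('wrist'); im=arm.snapshot('wrist'); c=im[130:310,60:300]; save('w3',cv2.resize(c,None,fx=3,fy=3,interpolation=cv2.INTER_CUBIC)); np.save('w3T.npy',KT[1])
save('top3',arm.snapshot('top'))
E
```

```text
t 6.5 pos [0.5472 0.1443 0.2413] yaw -91.91 shift [ 0.3271 -0.0591  0.0547] turn 0.3681 F [ 0.26  0.24 -0.29] w 0.271 q6 103.2 tilt [-7.0e-04  1.2e-03 -1.0e+00]
```

View pics/w3.png

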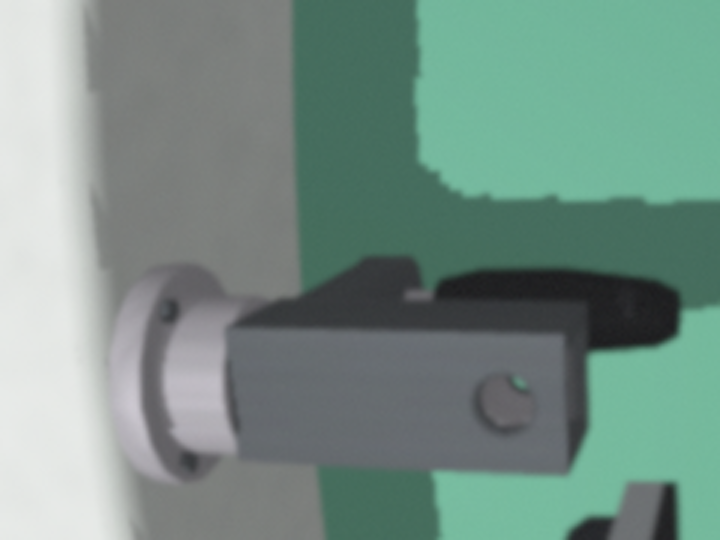

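Hub flush with the shoulder, green visible through the hole at crop (506,402): the shaft hole is in line.

```bash
python3 - <<'E'
from h import *
K=np.array(arm.calibration('wrist')['intrinsics']); KT=(K,np.load('w3T.npy'),None)
W=lambda u,v,z=.114: onz('wrist',60+u/3,130+v/3,z,KT)
for n,q in dict(hole=(506,402),c1=(230,327),c2=(563,333),c3=(572,473),c4=(240,460)).items(): print(n,W(*q).round(4))
im=cv2.imread('pics/top3.png'); g=cv2.cvtColor(im,cv2.COLOR_BGR2GRAY)
# dark hub / bright hole in top view
c=g[220:243,150:202]; print(c[6:17:1,10:52:2])
s=arm.get_state(); print(s['eef_pos'])
E
```

```text
hole [0.5515 0.1922 0.114 ]
c1 [0.5684 0.2485 0.114 ]
c2 [0.5646 0.1801 0.114 ]
c3 [0.5369 0.1807 0.114 ]
c4 [0.5404 0.2511 0.114 ]
[[130 127 128 126 130 124 127 127  81  63 124 130 126 127 123 124 124 124
   95  78  51]
 [126 127 127 125 124 126 122 127  95  62 117 129 125 126 125 120 123 123
  100  82  68]
 [126 127 127 124 124 123 122 122  98  73 114 125 123 126 123 122 123 123
  109  80  70]
 [125 120 122 123 124 124 123 125  98  83  94 128 124 123 122 123 121 121
  112  84  71]
 [126 124 124 123 122 121 120 120 107  92  74 123 123 123 117 120 122 119
  115  87  75]
 [121 118 118 120 120 118 120 116 117  89  70 116 119 122 120 119 117 116
  114  90  75]
 [119 122 119 117 118 120 117 123 120  91  65 111 120 119 120 121 115 115
  118  98  77]
 [118 119 117 119 119 116 118 116 116  94  63 106 120 118 118 116 117 113
  114 100  80]
 [119 119 117 119 116 116 113 114 114 104  70  84 120 118 114 114 116 113
  109 105  79]
 [117 116 116 118 112 110 114 114 110 107  81  67 112 115 115 114 112 111
  111 107  81]
 [116 113 114 110 112 113 111 109 106 111  83  67 112 117 110 110 111 106
  108 103  84]]
[0.54694056 0.14410717 0.24024778]
```

Emit:
arm_command --increments '[[[0.042,0.034,-0.01,0.006,0],[0.042,0.07,-0.02,0.012,0],[0.042,0.106,-0.02,0.018,0],[0.042,0.142,-0.02,0.024,0],[0.042,0.178,-0.02,0.03,0]]]'

```text
t: 7.02
eef_pos: [0.5711, -0.0364, 0.2608]
eef_rot: [-90.1, 0.0, -91.9]
ft_force: [0.6, 0.7, 0.6]
width: 0.494
```

Emit:
arm_command --increments '[[[0.042,0.036,0,0.006,0.12],[0.042,0.072,0,0.012,0.24],[0.042,0.107,0,0.018,0.366],[0.042,0.107,0,0.024,0.366],[0.042,0.107,0,0.024,0.366]]]'

```text
t: 7.43
eef_pos: [0.5918, -0.1444, 0.2598]
eef_rot: [-90.2, 0.0, -113.1]
ft_force: [0.9, 0.5, 0.3]
width: 0.495
```

Emit:
arm_command --increments '[[[0.042,0,0,0,0],[0.042,0,0,0,0]]]'

```text
t: 7.6
eef_pos: [0.5916, -0.1416, 0.2612]
eef_rot: [-90.1, 0.0, -112.8]
ft_force: [0.4, 0.1, -0.2]
width: 0.491
```

```bash
python3 g.py .591 -.1845 .26 -113; python3 - <<'E'
from h import *
KT=cam('wrist'); im=arm.snapshot('wrist'); np.save('w4T.npy',KT[1]); save('w4f',im)
for p in [(.5912,-.1845,.088),(.6089,-.1435,.089)]: print(proj('wrist',p,KT))
u,v=proj('wrist',(.5912,-.1845,.088),KT).astype(int); x0,y0=max(u-100,0),max(v-90,0); print(x0,y0)
c=im[y0:y0+180,x0:x0+200]; save('w4',cv2.resize(c,None,fx=3,fy=3,interpolation=cv2.INTER_CUBIC))
E
```

```text
t 7.6 pos [ 0.5916 -0.1416  0.2612] yaw -112.78 shift [0.0398 0.0012 0.0161] turn 0.0038 F [ 0.38  0.07 -0.16] w 0.491 q6 96.1 tilt [-1.1e-03  9.0e-04 -1.0e+00]
[371.60032266 224.46951655]
[305.38479046 223.96125012]
271 134
```

View pics/w4.png

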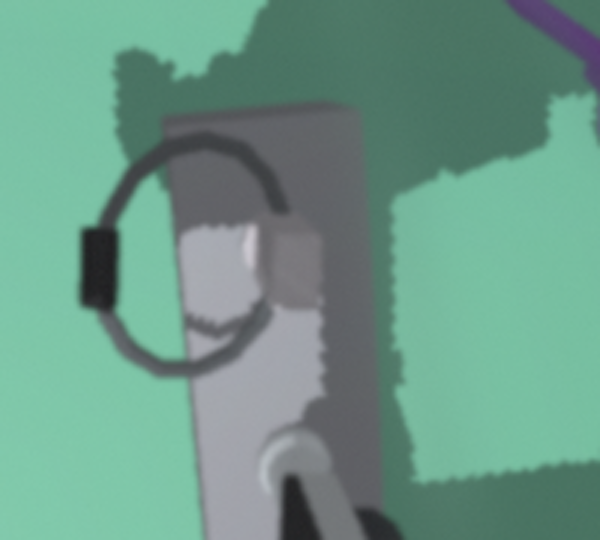

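The wrist view agrees with the top view to about 1.5 px: head at (370,223), sleeve at (304,223) level with it, so the jaw axis lies along pin x. Descending onto the pin.

Emit:
arm_command --increments '[[[0.042,0.02,0,0.008,0],[0.042,0.0393,0,0.0168,0],[0.042,0.0393,0.03,0.0168,0],[0.042,0.0393,0.055,0.0168,0],[0.042,0.0393,0.055,0.0168,0]]]'

```text
t: 8.07
eef_pos: [0.5901, -0.184, 0.2006]
eef_rot: [-90.5, -0.0, -112.8]
ft_force: [-1.1, -0.3, -1.0]
width: 0.49
```

```bash
python3 g.py .591 -.1842 .130 -113
```

```text
t 8.0667 pos [ 0.5901 -0.184   0.2006] yaw -112.83 shift [-0.0002  0.0706  0.0016] turn 0.003 F [-1.05 -0.26 -1.  ] w 0.49 q6 92.3 tilt [-0.0088  0.0036 -1.    ]
```

Emit:
arm_command --increments '[[[0.042,0,0.02,0,0],[0.042,0,0.04,0,0],[0.042,0,0.058,0,0],[0.042,0,0.071,0,0],[0.042,0,0.075,0,0]]]'

```text
t: 8.48
eef_pos: [0.5913, -0.1845, 0.1301]
eef_rot: [-90.2, -0.0, -112.8]
ft_force: [0.3, 0.2, -0.4]
width: 0.491
```

Emit:
arm_command --increments '[[[0.042,0,0,0,0],[0.03,0,0,0,0],[0.02,0,0,0,0],[0.01,0,0,0,0],[0.005,0,0,0,0]]]' --squeeze 60

```text
t: 8.9
eef_pos: [0.5928, -0.1852, 0.1338]
eef_rot: [-89.8, 0.1, -112.9]
ft_force: [1.3, 3.0, 4.6]
width: 0.126
```

Emit:
arm_command --increments '[[[0.005,0,0,0,0],[0.005,0,0,0,0],[0.005,0,0,0,0]]]'

```text
t: 9.15
eef_pos: [0.5928, -0.1852, 0.1339]
eef_rot: [-89.8, 0.1, -112.9]
ft_force: [1.0, 3.9, 5.4]
width: 0.132
```

```bash
python3 g.py .591 -.1842 .130 -113
```

```text
t 9.15 pos [ 0.5928 -0.1852  0.1339] yaw -112.9 shift [-0.0002  0.0039 -0.0021] turn 0.0018 F [1.03 3.94 5.37] w 0.132 q6 92.4 tilt [ 3.5e-03  3.0e-04 -1.0e+00]
```

Emit:
arm_command --increments '[[[0.005,0,-0.015,0,0],[0.005,0,-0.035,0,0],[0.005,0,-0.06,0,0],[0.005,0,-0.095,0,0],[0.005,0,-0.13,0,0]]]'

```text
t: 9.57
eef_pos: [0.5911, -0.186, 0.2615]
eef_rot: [-90.2, -0.1, -113.0]
ft_force: [0.5, 0.0, -0.2]
width: 0.126
```

Emit:
arm_command --increments '[[[0.005,0,0,0,0],[0.005,0,0,0,0]]]'

```text
t: 9.73
eef_pos: [0.5924, -0.1864, 0.2651]
eef_rot: [-89.7, -0.0, -113.0]
ft_force: [0.5, -0.0, -1.9]
width: 0.129
```

```bash
python3 g.py .5515 .1922 .262 -92.5; python3 - <<'E'
from h import *
KT=cam('wrist'); im=arm.snapshot('wrist'); np.save('w5T.npy',KT[1]); save('w5',im); save('s5',arm.snapshot('scene'))
o=cv2.hconcat([cv2.imread('pics/w5.png')[100:400,180:480],cv2.imread('pics/s5.png')[50:350,150:450]]); cv2.imwrite('pics/c5.png',o)
E
```

```text
t 9.7333 pos [ 0.5924 -0.1864  0.2651] yaw -112.96 shift [-0.3327  0.0019 -0.1854] turn -0.3571 F [ 0.53 -0.04 -1.93] w 0.129 q6 92.4 tilt [ 0.0049 -0.0028 -1.    ]
```

View pics/c5.png

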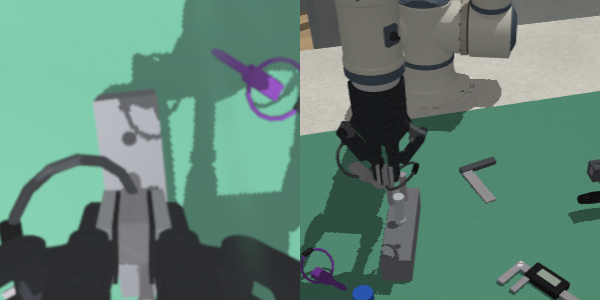

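Emit:
arm_command --increments '[[[0.005,-0.025,0,-0.014,-0.07],[0.005,-0.055,0,-0.03,-0.14],[0.005,-0.085,0,-0.047,-0.21],[0.005,-0.115,0,-0.064,-0.29],[0.005,-0.145,0,-0.081,-0.357]]]'

```text
t: 10.25
eef_pos: [0.5727, -0.0194, 0.2589]
eef_rot: [-90.3, -0.0, -92.3]
ft_force: [0.2, 0.7, -0.6]
width: 0.13
```

```bash
python3 g.py .5515 .1922 .262 -92.5
```

```text
t 10.25 pos [ 0.5727 -0.0194  0.2589] yaw -92.29 shift [-0.2106 -0.003  -0.0296] turn 0.0036 F [ 0.22  0.69 -0.61] w 0.13 q6 87.0 tilt [-4.7e-03  1.0e-04 -1.0e+00]
```

Emit:
arm_command --increments '[[[0.005,-0.035,0,-0.006,0],[0.005,-0.07,0,-0.012,0],[0.005,-0.11,0,-0.019,0],[0.005,-0.145,0,-0.025,0],[0.005,-0.175,0,-0.03,0]]]'

```text
t: 10.67
eef_pos: [0.55, 0.1576, 0.259]
eef_rot: [-90.2, -0.1, -92.4]
ft_force: [0.7, 0.5, -1.5]
width: 0.125
```

Emit:
arm_command --increments '[[[0.005,0,0,0,0],[0.005,0,0,0,0],[0.005,0,0,0,0]]]'

```text
t: 10.92
eef_pos: [0.551, 0.1551, 0.2599]
eef_rot: [-90.2, -0.1, -92.5]
ft_force: [-0.6, 0.7, -0.7]
width: 0.129
```

```bash
python3 g.py .5515 .1922 .262 -92.5; python3 - <<'E'
from h import *
KT=cam('wrist'); im=arm.snapshot('wrist'); np.save('w6T.npy',KT[1]); save('w6f',im)
p=np.array(arm.get_state()['eef_pos'])
print('nose pred',proj('wrist',p-[0,0,.122],KT),'collar',proj('wrist',p-[0,0,.084],KT),'hole',proj('wrist',(.5515,.1922,.114),KT))
c=im[130:330,200:400]; save('w6',cv2.resize(c,None,fx=3,fy=3,interpolation=cv2.INTER_CUBIC))
E
```

```text
t 10.9167 pos [0.551  0.1551 0.2599] yaw -92.46 shift [-0.0371 -0.0022 -0.0011] turn 0.0006 F [-0.56  0.67 -0.75] w 0.129 q6 104.8 tilt [-0.0031 -0.0015 -1.    ]
nose pred [313.26123404 271.29552707] collar [313.46679763 298.45151196] hole [252.07291697 260.49278426]
```

View pics/w6.png

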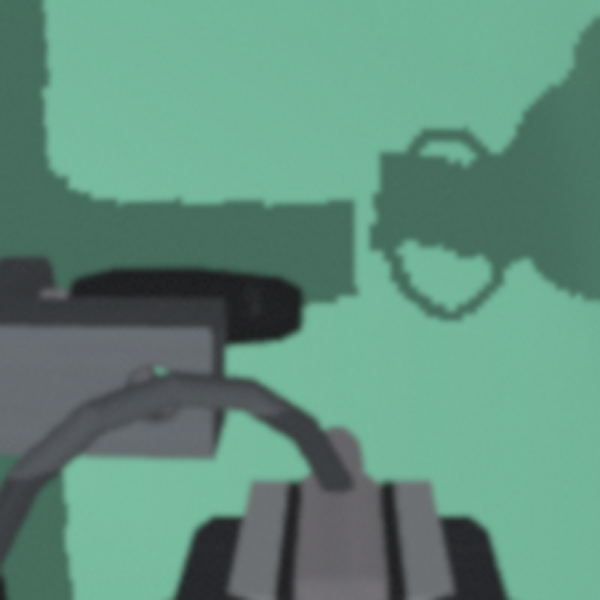

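```bash
python3 - <<'E'
from h import *
K=np.array(arm.calibration('wrist')['intrinsics'])
KT4=(K,np.load('w4T.npy'),None)
for u,v in [(370.3,223),(371.6,224.5)]: print('head by wrist',onz('wrist',u,v,.088,KT4).round(4))
KT=(K,np.load('w6T.npy'),None); p=np.array([.551,.1551,.2599]); yaw=np.radians(-92.46)
zt=np.array([-np.sin(yaw),np.cos(yaw),0])
P=lambda h,z:proj('wrist',p+[0,0,h-.084]+zt*z,KT)[1].round(1)   # h above collar underside (if grip 4 mm high)
for off in [0,-.0015,-.003,-.0045]:
  print(off,'tip edge',P(-.038,.0026+off),'shoulder',P(-.031,.0045+off),'collar edge',P(0,.009+off),'head bottom edge',P(.004,.009+off),'head top far edge',P(.038,.009+off),'near',P(.038,-.009+off))
im=cv2.imread('pics/w6f.png'); 
hsv=cv2.cvtColor(im,cv2.COLOR_BGR2HSV)
print('col313 sat',list(zip(range(262,300),hsv[262:300,313,1])))
g=cv2.cvtColor(im,cv2.COLOR_BGR2GRAY); print(list(zip(range(284,480,4),g[284:480:4,314])))
print('row278',list(zip(range(296,328),hsv[278,296:328,1])))
E
```

```text
head by wrist [ 0.5925 -0.184   0.088 ]
head by wrist [ 0.5912 -0.1845  0.088 ]
0 tip edge 267.0 shoulder 267.7 collar edge 279.9 head bottom edge 283.1 head top far edge 317.4 near 360.9
-0.0015 tip edge 269.6 shoulder 270.4 collar edge 283.1 head bottom edge 286.3 head top far edge 321.2 near 364.3
-0.003 tip edge 272.2 shoulder 273.1 collar edge 286.2 head bottom edge 289.5 head top far edge 325.0 near 367.6
-0.0045 tip edge 274.7 shoulder 275.7 collar edge 289.3 head bottom edge 292.7 head top far edge 328.8 near 370.9
col313 sat [(262, np.uint8(94)), (263, np.uint8(93)), (264, np.uint8(95)), (265, np.uint8(94)), (266, np.uint8(93)), (267, np.uint8(94)), (268, np.uint8(93)), (269, np.uint8(92)), (270, np.uint8(92)), (271, np.uint8(85)), (272, np.uint8(60)), (273, np.uint8(24)), (274, np.uint8(10)), (275, np.uint8(10)), (276, np.uint8(10)), (277, np.uint8(10)), (278, np.uint8(10)), (279, np.uint8(10)), (280, np.uint8(10)), (281, np.uint8(14)), (282, np.uint8(9)), (283, np.uint8(13)), (284, np.uint8(14)), (285, np.uint8(18)), (286, np.uint8(19)), (287, np.uint8(20)), (288, np.uint8
[... 1270 characters left out ...]
)), (476, np.uint8(38))]
row278 [(296, np.uint8(92)), (297, np.uint8(89)), (298, np.uint8(82)), (299, np.uint8(68)), (300, np.uint8(35)), (301, np.uint8(23)), (302, np.uint8(20)), (303, np.uint8(20)), (304, np.uint8(19)), (305, np.uint8(23)), (306, np.uint8(19)), (307, np.uint8(20)), (308, np.uint8(20)), (309, np.uint8(15)), (310, np.uint8(13)), (311, np.uint8(11)), (312, np.uint8(8)), (313, np.uint8(10)), (314, np.uint8(7)), (315, np.uint8(7)), (316, np.uint8(10)), (317, np.uint8(7)), (318, np.uint8(16)), (319, np.uint8(49)), (320, np.uint8(76)), (321, np.uint8(89)), (322, np.uint8(92)), (323, np.uint8(94)), (324, np.uint8(93)), (325, np.uint8(95)), (326, np.uint8(94)), (327, np.uint8(94))]
```

Emit:
arm_command --increments '[[[0.005,-0.015,0,0.001,0],[0.005,-0.03,0,0.0025,0],[0.005,-0.037,0,0.003,0],[0.005,-0.037,0,0.003,0],[0.005,-0.037,0,0.003,0]]]'

```text
t: 11.38
eef_pos: [0.556, 0.1927, 0.2617]
eef_rot: [-90.0, -0.0, -92.4]
ft_force: [-0.1, -0.6, -1.3]
width: 0.127
```

```bash
python3 g.py .5537 .1921 .240 -92.5
```

```text
t 11.3833 pos [0.556  0.1927 0.2617] yaw -92.43 shift [ 0.0007  0.0217 -0.0023] turn 0.0013 F [-0.07 -0.61 -1.35] w 0.127 q6 108.2 tilt [-4.e-04 -4.e-04 -1.e+00]
```

Emit:
arm_command --increments '[[[0.005,0,0.005,-0.001,0],[0.005,0,0.01,-0.001,0],[0.005,0,0.015,-0.001,0],[0.005,0,0.017,-0.001,0],[0.005,0,0.017,-0.001,0]]]'

```text
t: 11.8
eef_pos: [0.5546, 0.1921, 0.2436]
eef_rot: [-90.1, -0.0, -92.5]
ft_force: [-0.3, -0.4, -1.9]
width: 0.126
```

```bash
python3 g.py .5537 .1921 .240 -92.5
```

```text
t 11.8 pos [0.5546 0.1921 0.2436] yaw -92.49 shift [ 0.      0.0036 -0.0009] turn 0.0001 F [-0.27 -0.39 -1.91] w 0.126 q6 108.3 tilt [-1.8e-03 -6.0e-04 -1.0e+00]
```

Emit:
arm_command --increments '[[[0.005,0,0.002,-0.0008,0],[0.005,0,0.004,-0.0008,0],[0.005,0,0.006,-0.0008,0],[0.005,0,0.008,-0.0008,0],[0.005,0,0.01,-0.0008,0]]]'

```text
t: 12.22
eef_pos: [0.5541, 0.1925, 0.2347]
eef_rot: [-90.0, 0.0, -92.5]
ft_force: [-0.1, -0.9, -1.8]
width: 0.132
```

Emit:
arm_command --increments '[[[0.005,0,0.0015,0,0],[0.005,0,0.003,0,0],[0.005,0,0.0045,0,0],[0.005,0,0.006,0,0]]]'

```text
t: 12.55
eef_pos: [0.5541, 0.1925, 0.2288]
eef_rot: [-90.0, 0.0, -92.5]
ft_force: [1.2, 0.2, -2.0]
width: 0.129
```

Emit:
arm_command --increments '[[[0.005,0,0.0015,0,0],[0.005,0,0.003,0,0],[0.005,0,0.0045,0,0],[0.005,0,0.006,0,0]]]'

```text
t: 12.88
eef_pos: [0.5541, 0.1925, 0.2227]
eef_rot: [-90.0, 0.0, -92.5]
ft_force: [-0.3, 0.5, -0.9]
width: 0.128
```

Emit:
arm_command --increments '[[[0.005,0,0.0015,0,0],[0.005,0,0.003,0,0],[0.005,0,0.0045,0,0],[0.005,0,0.006,0,0]]]'

```text
t: 13.22
eef_pos: [0.5541, 0.1924, 0.2167]
eef_rot: [-90.0, -0.0, -92.5]
ft_force: [-0.8, -0.5, -1.2]
width: 0.128
```

Emit:
arm_command --increments '[[[0.005,0,0.0015,0,0],[0.005,0,0.003,0,0],[0.005,0,0.0045,0,0],[0.005,0,0.006,0,0]]]'

```text
t: 13.55
eef_pos: [0.5541, 0.1924, 0.2107]
eef_rot: [-90.0, 0.0, -92.5]
ft_force: [0.7, 0.3, -1.8]
width: 0.126
```

Emit:
arm_command --increments '[[[0.005,0,0.0015,0,0],[0.005,0,0.003,0,0],[0.005,0,0.0045,0,0],[0.005,0,0.006,0,0],[0.005,0,0.008,0,0]]]'

```text
t: 13.97
eef_pos: [0.5541, 0.1925, 0.2028]
eef_rot: [-90.0, 0.0, -92.5]
ft_force: [0.2, 0.2, -0.9]
width: 0.128
```

Emit:
arm_command --increments '[[[0.005,0,0.001,0,0],[0.005,0,0.002,0,0],[0.005,0,0.003,0,0]]]'

```text
t: 14.22
eef_pos: [0.5541, 0.1924, 0.1998]
eef_rot: [-90.0, 0.0, -92.5]
ft_force: [-0.3, -0.3, -1.0]
width: 0.13
```

Emit:
arm_command --increments '[[[0.005,0,0.001,0,0],[0.005,0,0.002,0,0],[0.005,0,0.003,0,0]]]'

```text
t: 14.47
eef_pos: [0.5542, 0.1924, 0.1977]
eef_rot: [-90.0, 0.0, -92.5]
ft_force: [-2.8, -0.3, 6.2]
width: 0.128
```

Emit:
arm_command --increments '[[[0.005,0,0.001,0,0],[0.005,0,0.0015,0,0]]]'

```text
t: 14.63
eef_pos: [0.5542, 0.1925, 0.1976]
eef_rot: [-89.9, 0.0, -92.5]
ft_force: [-3.7, -1.3, 10.6]
width: 0.128
```

Emit:
arm_command --increments '[[[0.02,0,0,0,0],[0.03,0,-0.001,0,0],[0.038,0,-0.002,0,0],[0.038,0,-0.002,0,0]]]'

```text
t: 14.97
eef_pos: [0.5542, 0.1925, 0.1974]
eef_rot: [-90.0, 0.0, -92.5]
ft_force: [-0.5, 0.0, 0.8]
width: 0.439
```

```bash
python3 g.py .5515 .1922 .285 -92.5
```

```text
t 14.9667 pos [0.5542 0.1925 0.1974] yaw -92.48 shift [ 0.0004 -0.0876 -0.0027] turn 0.0004 F [-0.49  0.05  0.75] w 0.439 q6 108.3 tilt [ 1.e-04  0.e+00 -1.e+00]
```

Emit:
arm_command --increments '[[[0.038,0,-0.01,0,0],[0.038,0,-0.03,0,0],[0.038,0,-0.055,0,0],[0.038,0,-0.075,0,0],[0.038,0,-0.075,0,0]]]'

```text
t: 15.38
eef_pos: [0.5552, 0.1927, 0.2788]
eef_rot: [-89.5, 0.2, -92.5]
ft_force: [0.4, -0.1, 0.5]
width: 0.441
```

Emit:
arm_command --increments '[[[0.038,0,0,0,0],[0.038,0,0,0,0],[0.038,0,0,0,0]]]'

```text
t: 15.63
eef_pos: [0.5538, 0.1923, 0.2708]
eef_rot: [-90.1, -0.0, -92.5]
ft_force: [0.3, 0.7, -0.4]
width: 0.445
```

```bash
python3 g.py .5532 .2365 .27 -92.5; python3 - <<'E'
from h import *
KT=cam('wrist'); im=arm.snapshot('wrist'); np.save('w7T.npy',KT[1]); save('w7f',im)
print('sleeve',proj('wrist',(.5532,.2365,.153),KT),'headtop',proj('wrist',(.5515,.1922,.152),KT))
c=im[150:400,150:420]; save('w7',cv2.resize(c,None,fx=2.4,fy=2.4,interpolation=cv2.INTER_CUBIC))
E
```

```text
t 15.6333 pos [0.5538 0.1923 0.2708] yaw -92.48 shift [-0.0441  0.0007 -0.0025] turn 0.0004 F [ 0.27  0.71 -0.39] w 0.445 q6 108.3 tilt [-2.5e-03 -7.0e-04 -1.0e+00]
sleeve [232.06730066 278.13035276] headtop [313.0021599  277.53158014]
```

View pics/w7.png

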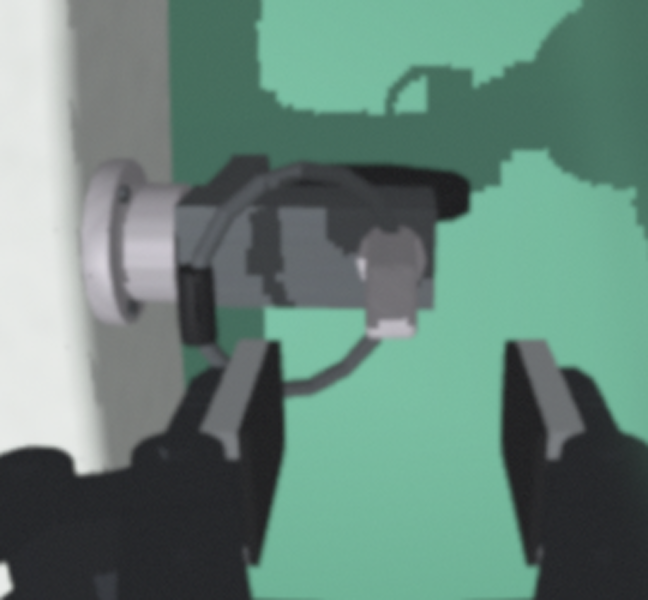

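Sleeve seen at (231,278) against (232,278) predicted, so the pin is seated as expected with the ring open toward the casing. Next I go to the sleeve.

Emit:
arm_command --increments '[[[0.028,-0.02,0,-0.001,0],[0.028,-0.04,0,-0.002,0],[0.028,-0.0445,0,-0.0023,0],[0.028,-0.0445,0.01,-0.0023,0],[0.028,-0.0445,0.02,-0.0023,0]]]'

```text
t: 16.1
eef_pos: [0.5538, 0.2368, 0.2514]
eef_rot: [-90.0, -0.0, -92.4]
ft_force: [-0.6, -0.5, -0.5]
width: 0.325
```

```bash
python3 g.py .5534 .2369 .212 -92.5
```

```text
t 16.1 pos [0.5538 0.2368 0.2514] yaw -92.45 shift [-0.0001  0.0394 -0.0004] turn 0.0009 F [-0.57 -0.46 -0.51] w 0.325 q6 112.4 tilt [ 1.e-04 -6.e-04 -1.e+00]
```

Emit:
arm_command --increments '[[[0.028,0,0.01,0,0],[0.028,0,0.02,0,0],[0.028,0,0.03,0,0],[0.028,0,0.038,0,0],[0.028,0,0.038,0,0]]]'

```text
t: 16.52
eef_pos: [0.5531, 0.2363, 0.2113]
eef_rot: [-90.2, -0.1, -92.5]
ft_force: [-0.3, -0.4, -0.6]
width: 0.329
```

Emit:
arm_command --increments '[[[0.02,0,0,0,0],[0.012,0,0,0,0],[0.008,0,0,0,0],[0.004,0,0,0,0],[0.004,0,0,0,0]]]' --squeeze 25

```text
t: 16.93
eef_pos: [0.554, 0.2371, 0.2152]
eef_rot: [-89.9, 0.0, -92.5]
ft_force: [0.9, -0.4, 1.4]
width: 0.089
```

```bash
python3 g.py .5534 .2369 .212 -92.5
```

```text
t 16.9333 pos [0.554  0.2371 0.2152] yaw -92.47 shift [ 0.0003  0.0032 -0.0006] turn 0.0005 F [ 0.88 -0.42  1.42] w 0.089 q6 112.4 tilt [ 1.3e-03  5.0e-04 -1.0e+00]
```

Emit:
arm_command --increments '[[[0.004,0.0029,-0.0037,0,0],[0.004,0.006,-0.0072,0,0],[0.004,0.0095,-0.0104,0,0],[0.004,0.0133,-0.0133,0,0],[0.004,0.0172,-0.0158,0,0]]]'

```text
t: 17.35
eef_pos: [0.5531, 0.2204, 0.2314]
eef_rot: [-89.9, 0.1, -92.4]
ft_force: [0.2, 6.3, 2.4]
width: 0.09
```

```bash
python3 g.py .554 .2369 .2135 -92.5
```

```text
t 17.35 pos [0.5531 0.2204 0.2314] yaw -92.43 shift [-0.0165  0.0179  0.0002] turn 0.0013 F [0.23 6.33 2.37] w 0.09 q6 110.8 tilt [ 0.0013  0.0024 -1.    ]
```

Emit:
arm_command --increments '[[[0.004,0.0042,-0.0022,0,0],[0.004,0.0085,-0.004,0,0],[0.004,0.013,-0.0054,0,0],[0.004,0.0176,-0.0064,0,0],[0.004,0.0223,-0.007,0,0]]]'

```text
t: 17.77
eef_pos: [0.5524, 0.1984, 0.2404]
eef_rot: [-89.8, 0.2, -92.4]
ft_force: [-1.4, 5.5, 3.1]
width: 0.086
```

Emit:
arm_command --increments '[[[0.004,0.0047,-0.0002,0,0],[0.004,0.0094,0,0,0],[0.004,0.0141,0.0006,0,0],[0.004,0.0187,0.0016,0,0],[0.004,0.0232,0.003,0,0]]]'

```text
t: 18.18
eef_pos: [0.5514, 0.1745, 0.2367]
eef_rot: [-89.8, 0.1, -92.4]
ft_force: [-1.2, 3.1, 2.0]
width: 0.09
```

```bash
python3 g.py .554 .2369 .2135 -92.5
```

```text
t 18.1833 pos [0.5514 0.1745 0.2367] yaw -92.45 shift [-0.0624  0.0234 -0.0001] turn 0.0009 F [-1.25  3.1   2.  ] w 0.09 q6 106.6 tilt [ 0.0036  0.0019 -1.    ]
```

Emit:
arm_command --increments '[[[0.004,0.0044,0.0018,0,0],[0.004,0.0085,0.004,0,0],[0.004,0.0125,0.0065,0,0],[0.004,0.0162,0.0094,0,0],[0.004,0.0197,0.0126,0,0]]]'

```text
t: 18.6
eef_pos: [0.5505, 0.1542, 0.2231]
eef_rot: [-89.9, 0.0, -92.5]
ft_force: [-1.2, 3.6, 2.9]
width: 0.092
```

Emit:
arm_command --increments '[[[0.004,0.0032,0.0035,0,0],[0.004,0.006,0.0072,0,0],[0.004,0.0086,0.0112,0,0],[0.004,0.0108,0.0154,0,0],[0.004,0.0126,0.0197,0,0]]]'

```text
t: 19.02
eef_pos: [0.5498, 0.1412, 0.2021]
eef_rot: [-89.9, -0.1, -92.5]
ft_force: [0.2, -1.5, 5.6]
width: 0.086
```

```bash
python3 g.py .554 .2369 .2135 -92.5
```

```text
t 19.0167 pos [0.5498 0.1412 0.2021] yaw -92.52 shift [-0.0958 -0.0115 -0.    ] turn -0.0003 F [ 0.16 -1.5   5.58] w 0.086 q6 103.5 tilt [ 0.001 -0.001 -1.   ]
```

Emit:
arm_command --increments '[[[0.004,0.0014,0.0045,0,0],[0.004,0.0024,0.0091,0,0],[0.004,0.003,0.0138,0,0],[0.004,0.0033,0.0185,0,0],[0.004,0.003,0.0232,0,0]]]'

```text
t: 19.43
eef_pos: [0.5495, 0.1388, 0.1779]
eef_rot: [-90.0, -0.0, -92.5]
ft_force: [0.3, -3.1, 2.6]
width: 0.091
```

Emit:
arm_command --increments '[[[0.004,-0.0006,0.0047,0,0],[0.004,-0.0016,0.0093,0,0],[0.004,-0.003,0.0138,0,0],[0.004,-0.0048,0.0181,0,0],[0.004,-0.0048,0.0181,0,0]]]'

```text
t: 19.85
eef_pos: [0.5496, 0.1444, 0.1598]
eef_rot: [-90.0, 0.0, -92.5]
ft_force: [0.3, -2.8, 2.9]
width: 0.088
```

```bash
python3 g.py .554 .2369 .2135 -92.5
```

```text
t 19.85 pos [0.5496 0.1444 0.1598] yaw -92.46 shift [-0.0926 -0.0537  0.0004] turn 0.0007 F [ 0.34 -2.84  2.93] w 0.088 q6 103.7 tilt [-7.e-04  5.e-04 -1.e+00]
```

Emit:
arm_command --increments '[[[0.012,0,0,0,0],[0.022,0,-0.002,0,0],[0.03,0,-0.012,0,0],[0.03,0,-0.025,0,0],[0.03,0.003,-0.045,0,0]]]'

```text
t: 20.27
eef_pos: [0.5488, 0.1416, 0.2042]
eef_rot: [-90.2, 0.0, -92.4]
ft_force: [0.4, 0.8, 0.1]
width: 0.35
```

Emit:
arm_command --increments '[[[0.03,0.01,-0.03,0,0],[0.03,0.03,-0.06,0,0],[0.03,0.06,-0.06,0,0],[0.03,0.06,-0.06,0,0],[0.03,0.06,-0.06,0,0]]]'

```text
t: 20.68
eef_pos: [0.5472, 0.0804, 0.2667]
eef_rot: [-89.9, 0.1, -92.6]
ft_force: [0.5, 0.2, -1.7]
width: 0.35
```

```bash
python3 g.py .5515 .1922 .2135 -92.5; python3 - <<'E'
from h import *
KT=cam('wrist'); im=arm.snapshot('wrist'); np.save('w8T.npy',KT[1]); save('w8f',im); s=arm.snapshot('scene'); save('s8',s)
print(proj('wrist',(.5515,.1922,.152),KT),proj('scene',(.5515,.1922,.114)))
u,v=proj('wrist',(.5515,.19,.12),KT).astype(int); a=cv2.resize(im[v-60:v+60,max(u-60,0):max(u-60,0)+120],None,fx=3.3,fy=3.3,interpolation=cv2.INTER_CUBIC)
u,v=proj('scene',(.5515,.1922,.1)).astype(int); b=cv2.resize(s[v-50:v+50,u-50:u+50],None,fx=3.96,fy=3.96,interpolation=cv2.INTER_CUBIC)
save('c8',cv2.hconcat([a,b]))
E
```

```text
t 20.6833 pos [0.5472 0.0804 0.2667] yaw -92.57 shift [-0.1118  0.0533 -0.0008] turn -0.0012 F [ 0.54  0.18 -1.73] w 0.35 q6 97.4 tilt [ 0.0017  0.001  -1.    ]
[121.18253938 275.48169865] [447.18399586 214.55744549]
```

View pics/c8.png

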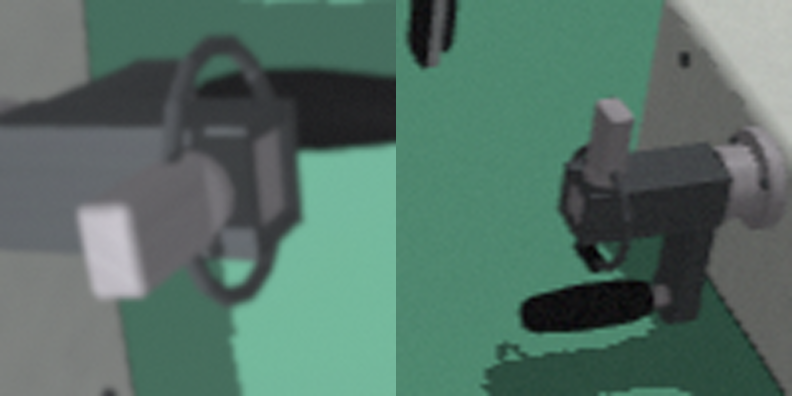

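Pin seated, collar on the hub, ring hanging round the hub; sleeve at scene crop (590,257). Checking its angle numerically, with a fresh frame after some settling.

Emit:
arm_command --increments '[[[0.03,0,0,0,0],[0.03,0,0,0,0],[0.03,0,0,0,0],[0.03,0,0,0,0]]]'

```text
t: 21.12
eef_pos: [0.5469, 0.0815, 0.2651]
eef_rot: [-90.0, 0.0, -92.4]
ft_force: [0.6, 0.7, -1.2]
width: 0.351
```

```bash
python3 - <<'E'
from h import *
s=arm.snapshot('scene'); save('s9',s)
u0,v0=proj('scene',(.5515,.1922,.1)).astype(int)
g=cv2.cvtColor(s,cv2.COLOR_RGB2GRAY); print('frame',u0-50,v0-50)
gd=np.array([.04,1,0])
for th in [3.3,3.6,3.85,4.1]:
    e=np.radians(35)+th; p=np.array([.552,.1922,.122])+.054*(np.cos(e)*gd*np.array([1,1,0])+np.array([0,0,np.sin(e)]))
    print(th,proj('scene',p).round(1))
m=(g<28).astype(np.uint8); m[:, :u0-15]=0; m[:,u0+15:]=0; m[:v0]=0; m[v0+25:]=0
n,_,st,c=cv2.connectedComponentsWithStats(m); print(st,c)
# head top in scene vs expected
print('head top pred',proj('scene',(.5515,.1922,.152)), 'bottom collar',proj('scene',(.5515,.1922,.114)))
E
```

```text
frame 396 170
3.3 [425.1 230.7]
3.6 [431.  233.8]
3.85 [437.1 234.9]
4.1 [443.7 234.5]
[[     0      0    640    480 307102]
 [   442    232      5      7     19]
 [   434    241     26      4     79]] [[319.45904292 239.49949203]
 [444.36842105 233.94736842]
 [448.6835443  242.81012658]]
head top pred [450.24005451 197.35116769] bottom collar [447.18399586 214.55744549]
```

```bash
python3 -c "
from cell import arm
print(arm.sign_off(), arm.get_state()['t'])"
```

```text
the job is handed in; nothing more can be done
the job is handed in; nothing more can be done
```

The crank is home, the linch pin is through crank and shaft with its collar on the hub, and the ring is shut. I handed the job in just after t = 21 s of the 72 s allowed; the cell gives no verdict.

**What I did**
- **Crank:** I pushed it in about 11 mm against roughly 4 N of friction until it butted. At the stop the force rose to about 20 N, and green then showed through the hub hole.
- **Pin:** I took the grey ringed pin from the block, leaving the purple one and the larger grey one. It slid down the hole freely and seated at the predicted height with about 10 N.
- **Ring:** I led the sleeve over the head to about 2.97 rad and let go.

**Last checks**
- **Ring angle:** the sleeve was at scene pixel (444.4, 233.9), against (443.7, 234.5) expected for a ring at 4.10 rad.
- **Pin seat:** the head top was within about 1.5 px of where a seated, upright pin should show.
- **Gripper:** it was well clear, with only about 1 N of noise on the wrist.

**Disagreements and gaps**
- While I held the pin, the wrist picture put its tip and head about 1 mm apart across the hole. I aimed between the two.
- A bright patch behind the head in that picture was never explained.
- I did not take a final measurement of the plug gauges and bystanders. I saw no contact with them on the way.

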